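# Check two brake levers for free travel

### The job

Check that the brake levers of the two bench-mounted handles stop short of their bars: with the backs (the outside) of the fingers, first press the short lever all the way in to its stop, hold it there for a second and let it spring fully back out; then press the long lever all the way in to its stop and finish while still holding it pressed there, so that I can measure the gap. Press without forcing, do not take a lever between the fingers, do not touch the rubber grips, and leave the other things on the table where they are.

Things in the scene. Friction and masses are not known exactly. Their poses are not given: they have to be found in the camera images.
- long_handle: brake handle with the LONG lever (125 mm), bolted down. Base plate 100 (x) x 180 (y) x 12 mm; level bar with rubber grip along own y; bar and lever both 95 mm up, highest point 116 mm. Origin on the table, 20 mm to -x of below the bar's middle. +x: lever to bar, the pressing way, away from the robot within 0.35 rad; z up. Lever on the -x side, pivot at the +y end, ball end to -y, splayed to -x.
- short_handle: brake handle with the SHORT lever (75 mm from pivot to ball end), bolted to the table: same base, bar, heights, origin and axes as the long one, but mirrored: pivot at the -y end, ball end to +y, splayed to -x. Either handle may stand left or right.
- long_handle_pad (a point): where to press the long lever: on the outer (robot-side) face of the blade, 95 mm from the pivot, at mid-height (blade 10 mm thick, 18 mm high). Moves with the lever; its x is square to the blade, towards the bar: the handle's axes turned about z by -0.22 rad at rest, +0.08 at the stop. Travels 28 mm towards the bar from rest to stop.
- short_handle_pad (a point): where to press the short lever: on the outer (robot-side) face of the blade, 55 mm from the pivot, at mid-height (same blade). Moves with the lever; its x is square to the blade, towards the bar: the handle's axes turned about z by +0.22 rad at rest, -0.08 at the stop. Travels 16 mm towards the bar from rest to stop.
- long_handle_pivot (a point): vertical pivot axis of the long lever, at blade height, at (-22, 45, 95) mm in the handle's axes; the black fork round it is 18 mm wide along the bar and ends 9 mm to -x of it
- short_handle_pivot (a point): vertical pivot axis of the short lever, at blade height, at (-22, -45, 95) mm in the handle's axes; the black fork round it is 18 mm wide along the bar and ends 9 mm to -x of it
- long_handle_lever (a joint): angle of the long lever in rad: 0 released, 0.30 pressed in to its stop, where a gap of about 13 mm to the grip remains at the pad. Return spring: about 2 N at the pad when released, 5 N just before the stop; beyond it the lever is rigid. Keep the push under 40 N.
- short_handle_lever (a joint): angle of the short lever in rad: 0 released, 0.30 pressed in to its stop (about 16 mm gap). Return spring: about 2 N at the pad when released, 5 N just before the stop, then rigid. Keep the push under 40 N.
- long_handle_bar: level bar of the long-lever handle with its black rubber grip (33 mm across, 37 mm at its collar), not to be touched; origin on the bar's axis at the middle of the handle, 95 mm above the table; bar along own y
- short_handle_bar: level bar of the short-lever handle with its black rubber grip (33 mm across, 37 mm at its collar), not to be touched; origin on the bar's axis at the middle of the handle, 95 mm above the table; bar along own y
- jar: bystander: clear screw-cap reagent jar, 43 mm across, 72 mm high, standing between the handles; origin under its centre
- vial: bystander: small capped vial, 17 mm across, 50 mm high, standing between the handles; origin under its centre
- pen: bystander: pen lying at the right, 142 mm long, 13 mm high, origin under its centre, long axis own y
- strip: bystander: black eight-well strip block, 26x130x31 mm, lying behind the handles; origin under its centre, long axis own y
- tip_box: bystander: pipette-tip box with green base and clear lid, 84x101x62 mm, standing at the left; origin under its centre
- jar_2: bystander: screw-cap reagent jar 43 mm across, 72 mm high, standing at the back; origin under its centre

How it is judged:
By the outcome, as a careful person would: the job done as asked, in the order asked, and still so for the second after the job is handed in, while the arm keeps its last pose, push and grip.
It also fails if it takes over 54 s, if anything falls off the work surface, if the arm or the gripper's body presses on something with over 40 N, if the wrist force passes 120 N, or if a joint passes its speed limit or range.

### The arm

A 6-joint arm with a two-finger parallel gripper is mounted at the origin on a cart in front of the work surface, level with it; the furniture and walls round the work are solid. World frame = base frame: x ahead of the robot, y to its left, z up, the work surface at z = 0. Lengths are in m, angles in degrees, forces in N, time in s.
With the tool pointing down it reaches from about 0.3 to 0.75 m from the base axis. Payload 8.5 kg.
Tool frame: the origin (TCP) lies midway between the tips of the shut fingers; the grasp point (between the pads) lies 19 mm behind it; z points along the fingers, y is the direction in which the jaws open and shut (so a half turn about z gives the same grasp; the last joint's range is limited). The gripper opens to 85 mm and grips with 20 to 120 N. Pads are 22 mm wide; open, the fingers measure 114 mm over their backs; the gripper's body (76 mm by 85 mm) begins 54 mm behind the grasp point. The pads swing forward as they close: fully open they stand 13 mm farther back than shut.
Start: joints at [-89.628, 21.807, 74.336, -0, 83.858, -12.336], TCP at [0.121, -0.537, 0.231] pointing down, gripper open.
Joint ranges: [-178.18, 178.18], [-50.72, 133.34], [12.68, 142.11], [-81.47, 261.47], [9.98, 163.14], [-165.26, 165.26]. Speed limits (degrees/s): [136.94, 136.94, 180, 180, 180, 180].

### API

Orientations are given as a 3x3 rotation matrix whose columns are the frame's x, y, z axes.
In Python, from rig import status, eyes, env gives the robot as it stands. The module is installed in compiled form; this text tells all that it offers.
- The arm moves only by the tool play_rows, never from a script. Its argument "targets" is text: rows parted by semicolons, each of 5 numbers parted by spaces: the shift along the tool's x, y, z in m, then the turn about the tool's z in rad, then the closure, from 0 (fully open) to 1 (shut). A call has 1 to 5 rows; each row is the pose to reach, as a shift and turn from the pose commanded when the call began, along the tool's axes at that moment; what a row does not reach only later rows make up. A row lasts 1/10 s, in which the tool goes at most 50 mm and 8.59 degrees, less where a joint would pass 70% of its speed; a pose out of reach is approached as far as the arm can. A call with a gripper value outside its range is refused whole. The fingers move at their own pace and stop on an object; "force" is the grip in N (left out, the last holds). Time passes only in rows, so rows that repeat a pose let the fingers close. It gives the time, the measured TCP pose, the force and the opening at its end, in the units of the state.
- status.observe(): the state, without advancing time (a new reading comes with each control period).
- eyes.get_image(name): name is "scene" or "top"; returns a dict with "pixels" (400x640x3 uint8, red, green, blue), "range_z" (400x640 float32, m along the optical axis (not along the pixel's ray), 0 where there is no reading), "mtx" (3x3 intrinsics, pixels), "world_to_cam" (4x4, takes a point from world to camera coordinates). Camera axes: x right, y up, looking along -z (the intrinsics and any distortion apply to the point x, -y, -z); pixel columns grow to the right and rows downward; lengths in m; the calibration is good to about 2 mm. A picture is of the moment at which its call begins.
- env.close_job(): hands the job in, once; it reports no verdict.
The state is a dict: "time_s": time; "q": joint angles; "qvel": joint speeds; "joint_efforts": joint torques, N m; "position": TCP position; "tool_rot": TCP orientation; "ft_force": force on the tool from outside, world axes, zero at the start; "wrist_torque": the same for the moment, N m; "grip_width": finger opening in m.
Only numpy, scipy, OpenCV 4.12 (cv2) and the standard library are available. Lean on these libraries where they do the work, as an engineer would, in place of code of your own. Each camera call takes 0.05 s, during which the arm holds its last target.

## Working session

There is one attempt and no reset: what is moved stays moved. The work goes in short steps, Python scripts to look and compute and a tool call to move; the robot and the scene stay as the last step left them, time stands still between calls to the robot, and variables do not carry over. Pictures are saved under pics/ and viewed, and the job is handed in when it is done.

Besides the shell and the picture viewer there is one more tool, called after "Emit:" as name(argument=value, ...), one argument or row to a line, values as JSON. play_rows: Moves the arm, as the interface text tells. Its arguments: {"type":"object","properties":{"targets":{"type":"string"},"force":{"type":"number"}},"required":["targets"]}

```bash
mkdir -p pics
cat > h.py <<'E'
import numpy as np, cv2
from rig import status, eyes, env
def snap(n):
    d=eyes.get_image(n); return d
def save(d,f): cv2.imwrite('pics/'+f,cv2.cvtColor(d['pixels'],cv2.COLOR_RGB2BGR))
def pts(d):
    z=d['range_z']; K=d['mtx']; v,u=np.mgrid[0:400,0:640]
    x=(u-K[0,2])/K[0,0]*z; y=(v-K[1,2])/K[1,1]*z
    c=np.stack([x,-y,-z],-1); T=np.linalg.inv(d['world_to_cam'])
    return c@T[:3,:3].T+T[:3,3]
E
python3 - <<'E'
from h import *
s=status.observe(); print({k:np.round(v,3).tolist() for k,v in s.items()})
for n in('scene','top'):
    d=snap(n); save(d,n+'1.png'); np.savez(n+'1.npz',**d); print(d['mtx'],np.linalg.inv(d['world_to_cam']).round(3),(d['range_z']>0).mean(),d.keys())
E
```

```text
{'time_s': 0.0, 'q': [-89.626, 21.841, 74.387, 0.001, 83.857, -12.336], 'qvel': [-0.007, -0.126, 0.1, -0.036, -0.014, 0.075], 'joint_efforts': [0.003, -44.846, -23.128, -0.0, 0.005, -0.0], 'position': [0.121, -0.536, 0.231], 'tool_rot': [[0.975, 0.22, 0.0], [0.22, -0.975, 0.001], [0.0, -0.001, -1.0]], 'ft_force': [-0.087, 0.32, 0.083], 'wrist_torque': [-0.034, -0.034, 0.057], 'grip_width': 0.086}
[[459.39281107   0.         316.36893678]
 [  0.         459.39281107 195.50214757]
 [  0.           0.           1.        ]] [[-0.628  0.466 -0.622 -0.215]
 [-0.778 -0.373  0.506  0.701]
 [ 0.004  0.802  0.597  0.913]
 [ 0.     0.     0.     1.   ]] 0.99561328125 dict_keys(['pixels', 'range_z', 'mtx', 'world_to_cam'])
[[366.43296964   0.         319.8159778 ]
 [  0.         366.43296964 201.41856844]
 [  0.           0.           1.        ]] [[-0.017  0.995 -0.102  0.508]
 [-1.    -0.018 -0.011  0.016]
 [-0.013  0.102  0.995  1.126]
 [ 0.     0.     0.     1.   ]] 0.996015625 dict_keys(['pixels', 'range_z', 'mtx', 'world_to_cam'])
```

View pics/scene1.png

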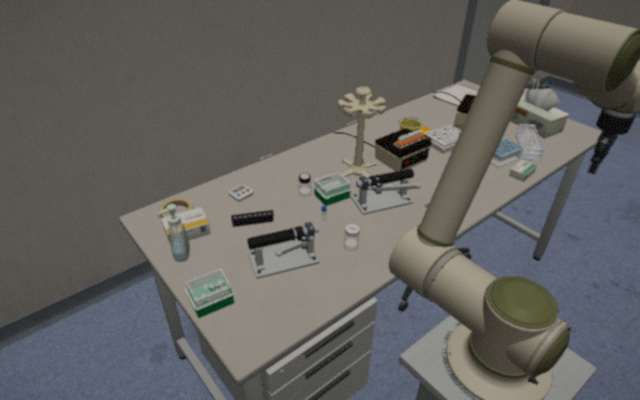

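View pics/top1.png

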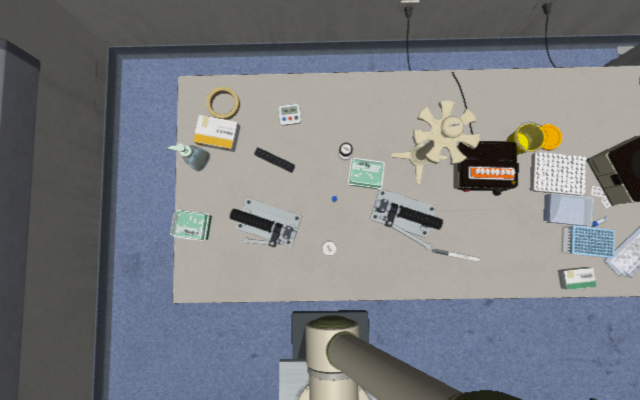

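Top view: short handle at the left (~265,222), long handle at the right (~407,213) with the pen near its ball end (~455,255). I'll zoom in and get the heights.

Run:
```python
from h import *
d=dict(np.load('top1.npz')); P=pts(d)
im=cv2.cvtColor(d['pixels'],cv2.COLOR_RGB2BGR)
a=cv2.resize(im[180:280,220:320],(390,390),interpolation=2); b=cv2.resize(im[180:280,365:465],(390,390),interpolation=2)
cv2.imwrite('pics/crop1.png',np.hstack([a,b]))
z=np.clip(P[...,2]/0.125,0,1)*255
z=cv2.applyColorMap(z.astype(np.uint8),2)
a=cv2.resize(z[180:280,220:320],(390,390),interpolation=0); b=cv2.resize(z[180:280,365:465],(390,390),interpolation=0)
cv2.imwrite('pics/crop1z.png',np.hstack([a,b]))
d=dict(np.load('scene1.npz'))
im=cv2.cvtColor(d['pixels'],cv2.COLOR_RGB2BGR)
a=cv2.resize(im[215:285,240:330],(400,311),interpolation=2); b=cv2.resize(im[155:225,340:430],(400,311),interpolation=2)
cv2.imwrite('pics/crop1s.png',np.hstack([a,b]))
```

```text
(no output)
```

View pics/crop1.png

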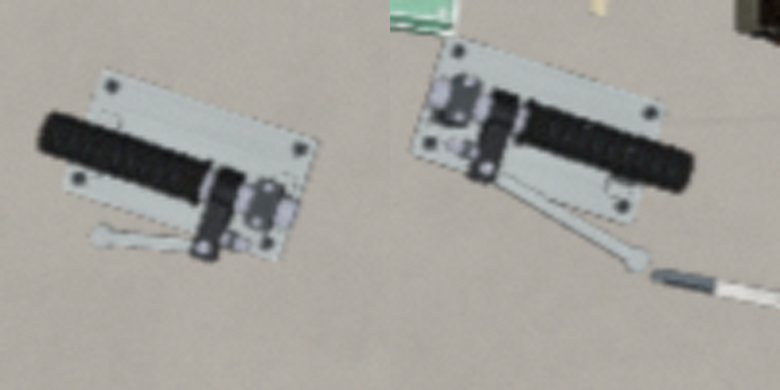

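View pics/crop1z.png

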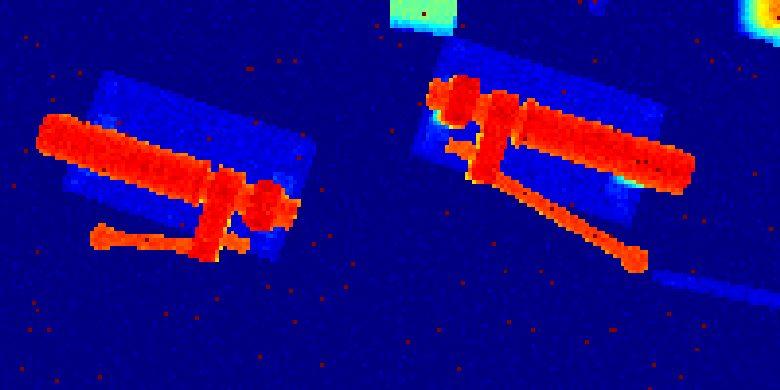

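View pics/crop1s.png

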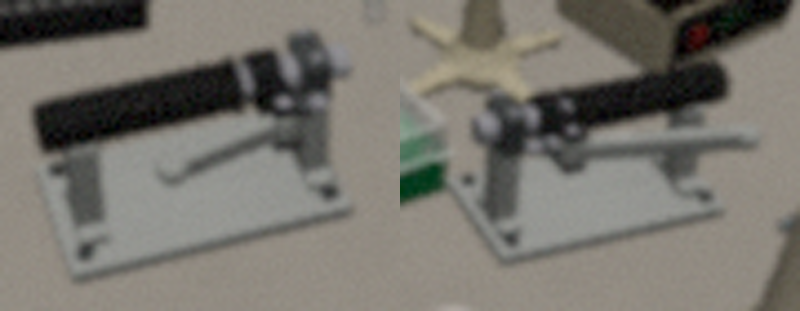

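Run:
```python
from h import *
d=dict(np.load('top1.npz')); P=pts(d); g=cv2.cvtColor(d['pixels'],cv2.COLOR_RGB2HSV)
print('table z',np.median(P[250:290,330:420,2]))
for nm,(r0,r1,c0,c1) in dict(short=(190,256,226,306),long=(185,256,366,440)).items():
    Q=P[r0:r1,c0:c1].reshape(-1,3)
    m=(Q[:,2]>.006)&(Q[:,2]<.02); B=Q[m]
    # plate pts cleanup: near-cluster
    ctr=np.median(B,0); B=B[np.linalg.norm(B[:,:2]-ctr[:2],axis=1)<.115]
    rect=cv2.minAreaRect((B[:,:2]*1000).astype(np.float32)); print(nm,'plate',rect,np.median(B[:,2]))
    H=Q[(Q[:,2]>.1)&(Q[:,2]<.125)]
    vx,vy,x0,y0=cv2.fitLine(H[:,:2].astype(np.float32),cv2.DIST_HUBER,0,.01,.01).ravel(); print('bar yaw',np.degrees(np.arctan2(-vx*np.sign(vy),vy*np.sign(vy))))
    box=cv2.boxPoints(rect)/1000
    # axes
    th=min([np.radians(rect[2]+90*k) for k in range(-3,3)],key=lambda t:abs(t+0.25))
    # choose angle so long side along y
    ex=np.array([np.cos(th),np.sin(th)]); ey=np.array([-ex[1],ex[0]])
    o=np.array(rect[0])/1000
    T=np.column_stack([(Q[:,:2]-o)@ex,(Q[:,:2]-o)@ey,Q[:,2]])
    L=T[(T[:,2]>.08)&(T[:,2]<.12)]
    print('th',th,'o',o,'n',len(L))
    for y in np.arange(-.14,.14,.01):
        S=L[abs(L[:,1]-y)<.005]
        if len(S): print(round(y,3),np.round(np.sort(S[:,0])*1000).astype(int).tolist()[:7],'..',round(S[:,0].max()*1000), 'zlow-x',S[np.argsort(S[:,0])[:3],2].round(3).tolist())
```

```text
table z -0.0006349978325143057
short plate ((562.9186401367188, 187.45614624023438), (179.6273193359375, 99.08126831054688), 70.60631561279297) 0.011264712283881817
bar yaw -22.144796
th -0.3384836466493816 o [0.56291864 0.18745615] n 1004
-0.1 [-20, -17, -14, -11, -11, -9, -8] .. 1 zlow-x [0.1, 0.104, 0.106]
-0.09 [-20, -19, -19, -18, -18, -17, -16] .. 1 zlow-x [0.099, 0.1, 0.1]
-0.08 [-27, -26, -25, -24, -24, -23, -23] .. 8 zlow-x [0.109, 0.11, 0.113]
-0.07 [-47, -46, -45, -44, -43, -42, -41] .. 7 zlow-x [0.098, 0.097, 0.1]
-0.06 [-47, -46, -45, -44, -43, -42, -42] .. 1 zlow-x [0.099, 0.096, 0.099]
-0.05 [-60, -59, -58, -58, -58, -57, -56] .. 7 zlow-x [0.107, 0.112, 0.11]
-0.04 [-60, -59, -58, -57, -57, -57, -56] .. 7 zlow-x [0.111, 0.113, 0.11]
-0.03 [-61, -60, -59, -58, -57, -56, -55] .. 7 zlow-x [0.101, 0.1, 0.105]
-0.02 [-62, -60, -60, -59, -58, -57, -56] .. 6 zlow-x [0.099, 0.104, 0.102]
-0.01 [-64, -63, -62, -61, -60, -60, -59] .. 7 zlow-x [0.102, 0.102, 0.103]
0.0 [-67, -66, -65, -65, -64, -63, -62] .. 6 zlow-x [0.102, 0.095, 0.099]
0.01 [-69, -68, -67, -66, -65, -64, -63] .
[... 1639 characters left out ...]
low-x [0.095, 0.097, 0.091]
0.01 [-64, -63, -62, -62, -61, -60, -59] .. 6 zlow-x [0.101, 0.102, 0.097]
0.02 [-61, -61, -60, -60, -60, -59, -58] .. 7 zlow-x [0.095, 0.103, 0.101]
0.03 [-61, -61, -60, -59, -58, -57, -57] .. 6 zlow-x [0.111, 0.099, 0.111]
0.04 [-61, -61, -60, -60, -60, -60, -59] .. 6 zlow-x [0.097, 0.083, 0.108]
0.05 [-57, -55, -52, -49, -48, -47, -46] .. 3 zlow-x [0.085, 0.101, 0.092]
0.06 [-47, -47, -46, -45, -44, -43, -43] .. 6 zlow-x [0.098, 0.096, 0.098]
0.07 [-44, -38, -28, -28, -28, -28, -27] .. 6 zlow-x [0.093, 0.099, 0.106]
0.08 [-25, -24, -23, -21, -20, -20, -19] .. 7 zlow-x [0.085, 0.102, 0.083]
0.09 [-19, -19, -17, -16, -13, -13, -13] .. 0 zlow-x [0.102, 0.103, 0.1]
```

Run:
```python
from h import *
d=dict(np.load('top1.npz')); P=pts(d)
for nm,(r0,r1,c0,c1),o,th,s in [('short',(190,256,226,306),[.5629,.1875],-.338,1),('long',(185,256,366,440),[.5867,-.2142],-.335,-1)]:
    Q=P[r0:r1,c0:c1].reshape(-1,3); ex=np.array([np.cos(th),np.sin(th)]); ey=np.array([-ex[1],ex[0]]); o=np.array(o)
    T=np.column_stack([(Q[:,:2]-o)@ex,(Q[:,:2]-o)@ey,Q[:,2]])
    T=T[np.abs(T[:,1])<.13]
    F=T[(T[:,0]>-.059)&(T[:,0]<-.030)&(T[:,2]>.107)&(T[:,2]<.122)]
    print(nm,'fork y',np.percentile(F[:,1],[1,5,50,95,99]).round(4),'z',np.median(F[:,2]),'xmin',np.percentile(F[:,0],[1,3]))
    B=T[(T[:,2]>.09)&(T[:,2]<.125)&(T[:,0]>-.035)&(T[:,0]<.02)]; C=B[abs(B[:,1])<.06]
    print('grip x edges',np.percentile(C[:,0],[1,99]),'y ends',np.percentile(B[:,1],[.3,99.7]))
    pl=T[(T[:,2]>.006)&(T[:,2]<.016)&(abs(T[:,0])<.06)]
    print('plate y',np.percentile(pl[:,1],[.5,1,99,99.5]),'x',np.percentile(pl[:,0],[.5,1,99,99.5]))
    lev=T[(T[:,2]>.088)&(T[:,2]<.108)&(T[:,0]<-.045)]
    k=lev[lev[:,1]*s> (.0 if s==1 else .0)]
    tip=k[np.argsort(k[:,1]*s)][-3:]; print('ball end y',tip[:,:2].round(4).tolist())
    # blade fit
    b=k[(k[:,1]*s<(.015 if s==1 else .065))&(k[:,1]*s>(-.012 if s==1 else -.005))]
    vx,vy,x0,y0=cv2.fitLine(b[:,:2].astype(np.float32),cv2.DIST_HUBER,0,.01,.01).ravel()
    a=vx/vy; print('blade centreline slope',a,'x at y=0',x0-a*y0,'n',len(b),'zmed',np.median(b[:,2]))
# bystanders
for n,(r0,r1,c0,c1),zl in [('pen',(240,270,428,485),(.004,.02)),('jar',(235,262,315,345),(.05,.09)),('vial',(190,206,326,342),(.03,.06)),('tipbox',(205,245,168,215),(.04,.08))]:
    Q=P[r0:r1,c0:c1].reshape(-1,3);Q=Q[(Q[:,2]>zl[0])&(Q[:,2]<zl[1])]
    print(n,np.median(Q,0).round(3),np.percentile(Q,[2,98],0).round(3).tolist())
```

```text
short fork y [-0.0533 -0.0526 -0.0449 -0.0362 -0.036 ] z 0.10929355521126338 xmin [-0.05896239 -0.0583169 ]
grip x edges [-0.03298028  0.00675039] y ends [-0.09748945  0.09377804]
plate y [-0.08896325 -0.08813475  0.08808252  0.08925231] x [-0.0490149  -0.04851033  0.04944444  0.04948211]
ball end y [[-0.0636, 0.0346], [-0.0698, 0.0358], [-0.067, 0.036]]
blade centreline slope -0.37835765 x at y=0 -0.06017352 n 19 zmed 0.10213907109846021
long fork y [0.028  0.029  0.0368 0.0438 0.0449] z 0.10969448311048446 xmin [-0.0583104  -0.05789024]
grip x edges [-0.03262514  0.00592307] y ends [-0.0994371   0.08940924]
plate y [-0.09728698 -0.09637464  0.08097739  0.09204027] x [-0.04967377 -0.04937651  0.04902826  0.04974085]
ball end y [[-0.0859, -0.0917], [-0.0799, -0.0925], [-0.0823, -0.0941]]
blade centreline slope 0.22880685 x at y=0 -0.060834244 n 93 zmed 0.10230429323055978
pen [ 0.454 -0.379  0.01 ] [[0.426, -0.452, 0.004], [0.472, -0.309, 0.016]]
jar [0.482 0.004 0.071] [[0.465, -0.013, 0.065], [0.502, 0.024, 0.074]]
vial [ 0.627 -0.014  0.047] [[0.62, -0.02, 0.037], [0.634, -0.005, 0.053]]
tipbox [0.556 0.413 0.06 ] [[0.52, 0.369, 0.043], [0.594, 0.461, 0.064]]
```

```bash
cat >> h.py <<'E'
def R2(a): return np.array([[np.cos(a),-np.sin(a)],[np.sin(a),np.cos(a)]])
HD={'short':dict(o=[.5629,.1875],th=-.338,piv=[-.0515,-.045],s=1,L=.055),
    'long':dict(o=[.5867,-.2142],th=-.335,piv=[-.0515,.0365],s=-1,L=.095)}
def pad(n,q):
    "world xy of pad and yaw of its x axis at lever angle q"
    h=HD[n]; a=h['th']+h['s']*(.22-q)
    p=np.array(h['o'])+R2(h['th'])@h['piv']+R2(a)@np.array([-.005,h['s']*h['L']])
    return p,a
def tgt(n,q,back,half=.0145):
    p,a=pad(n,q); return p-R2(a)@np.array([half+back,0]),a
def rel(xy,z,yaw,ref=None):
    s=status.observe(); R=np.array(s['tool_rot']); p=np.array(s['position'])
    d=R.T@(np.array([*xy,z])-p); y0=np.arctan2(R[1,1],R[0,1])
    print('shift',d.round(4),'turn',round(-(yaw-y0),4))
E
python3 - <<'E'
from h import *
for n in HD:
    for q in(0,.15,.3): print(n,q,pad(n,q)[0].round(4),round(pad(n,q)[1],3),tgt(n,q,0)[0].round(4))
rel([.36,-.33],.231,-1.0)
p,a=tgt('short',0,.05); print(p,a); rel(p,.231,a)
E
```

```text
short 0 [0.5009 0.2173] -0.118 [0.4865 0.219 ]
short 0.15 [0.5091 0.2165] -0.268 [0.4952 0.2203]
short 0.3 [0.5171 0.2144] -0.418 [0.5039 0.2203]
long 0 [ 0.4958 -0.2409] -0.555 [ 0.4834 -0.2333]
long 0.15 [ 0.508  -0.2481] -0.405 [ 0.4947 -0.2424]
long 0.3 [ 0.5213 -0.2535] -0.255 [ 0.5072 -0.2498]
shift [ 0.2785 -0.1486  0.    ] turn -0.349
[0.43685009 0.22492307] -0.11800000000000002
shift [ 0.4756 -0.673   0.0008] turn -1.231
```

Emit:
play_rows(
  targets="0.06 -0.03 0 -0.07 0.5; 0.11 -0.06 0 -0.14 1; 0.17 -0.09 0 -0.21 1; 0.22 -0.12 0 -0.28 1; 0.28 -0.15 0 -0.35 1",
  force=30,
)

```text
time_s: 0.6
position: [0.3107, -0.3709, 0.2312]
tool_rot: [[0.84, 0.543, -0.0], [0.543, -0.84, 0.0], [0.0, -0.0, -1.0]]
ft_force: [-0.4, -0.2, -0.2]
grip_width: 0.0121
```

Run:
```python
from h import *
s=status.observe();print(s['time_s'],s['position'],s['grip_width'],s['ft_force'])
p,a=tgt('short',0,.05); rel(p,.231,a)
```

```text
0.6 [ 0.310721   -0.37087531  0.23116483] 0.012057120246057894 [-0.41458925 -0.23638986 -0.17660164]
shift [ 4.296e-01 -4.317e-01  4.000e-04] turn -0.8785
```

Emit:
play_rows(
  targets="0.03 -0.03 0 -0.1 1; 0.06 -0.06 0 -0.2 1; 0.09 -0.09 0 -0.3 1; 0.13 -0.13 0 -0.4 1; 0.16 -0.16 0 -0.5 1",
)

```text
time_s: 1.1
position: [0.3575, -0.1496, 0.2312]
tool_rot: [[0.476, 0.88, -0.0], [0.88, -0.476, 0.0], [0.0, -0.0, -1.0]]
ft_force: [0.7, -0.3, -1.1]
grip_width: 0.0004
```

Emit:
play_rows(
  targets="0 -0.04 0 -0.05 1; 0 -0.08 0 -0.1 1; 0 -0.12 0 -0.1 1; 0 -0.12 0 -0.1 1; 0 -0.12 0 -0.1 1",
)

```text
time_s: 1.6
position: [0.2521, -0.094, 0.2316]
tool_rot: [[0.389, 0.921, 0.001], [0.921, -0.389, -0.001], [-0.001, 0.001, -1.0]]
ft_force: [-0.2, -0.4, -0.2]
grip_width: -0.0002
```

Run:
```python
from h import *
s=status.observe();print(s['time_s'],s['position'],s['grip_width'],s['ft_force'])
p,a=tgt('short',0,.05); rel(p,.231,a)
```

```text
1.6 [ 0.25213978 -0.09397963  0.2315623 ] -0.00024717951679955176 [-0.20569434 -0.42900431 -0.19017355]
shift [0.3656 0.0461 0.0004] turn -0.2815
```

Emit:
play_rows(
  targets="0.04 0.01 0 -0.06 1; 0.09 0.02 0 -0.12 1; 0.14 0.03 0 -0.18 1; 0.19 0.04 0 -0.24 1; 0.23 0.046 0 -0.28 1",
)

```text
time_s: 2.1
position: [0.386, 0.1024, 0.2309]
tool_rot: [[0.116, 0.993, 0.0], [0.993, -0.116, -0.0], [-0.0, 0.0, -1.0]]
ft_force: [0.5, -1.3, 0.5]
grip_width: 0.0001
```

Run:
```python
from h import *
p,a=tgt('short',0,.05); rel(p,.231,a)
```

```text
shift [ 1.276e-01  3.630e-02 -1.000e-04] turn 0.0018
```

Emit:
play_rows(
  targets="0.04 0.01 0 0 1; 0.08 0.02 0 0 1; 0.125 0.03 0 0 1; 0.125 0.03 0 0 1; 0.125 0.03 0 0 1",
)

```text
time_s: 2.6
position: [0.4292, 0.2214, 0.2303]
tool_rot: [[0.117, 0.993, -0.002], [0.993, -0.117, -0.001], [-0.001, -0.001, -1.0]]
ft_force: [0.2, -1.0, -0.3]
grip_width: -0.0
```

Run:
```python
from h import *
p,a=tgt('short',0,.05); rel(p,.076,a)
```

```text
shift [0.0045 0.0074 0.1543] turn 0.0009
```

Emit:
play_rows(
  targets="0.004 0 0.04 0 1; 0.004 0 0.08 0 1; 0.004 0 0.12 0 1; 0.004 0 0.154 0 1; 0.004 0 0.154 0 1",
)

```text
time_s: 3.1
position: [0.4273, 0.223, 0.0741]
tool_rot: [[0.12, 0.993, -0.008], [0.993, -0.12, -0.002], [-0.003, -0.008, -1.0]]
ft_force: [-0.9, -0.0, 0.9]
grip_width: 0.0004
```

Emit:
play_rows(
  targets="0 0 0 0 1; 0 0 0 0 1",
)

```text
time_s: 3.3
position: [0.4303, 0.2244, 0.0791]
tool_rot: [[0.119, 0.993, 0.003], [0.993, -0.119, 0.001], [0.001, 0.003, -1.0]]
ft_force: [0.1, 0.3, 0.7]
grip_width: 0.0001
```

Run:
```python
from h import *
s=status.observe();print(s['ft_force'])
p,a=tgt('short',0,0); rel(p,.076,a)
d=snap('top');im=cv2.cvtColor(d['pixels'],cv2.COLOR_RGB2BGR)
e=snap('scene');ie=cv2.cvtColor(e['pixels'],cv2.COLOR_RGB2BGR)
cv2.imwrite('pics/a2.png',np.hstack([cv2.resize(im[180:280,220:320],(390,390),interpolation=2),cv2.resize(ie[190:290,230:330],(390,390),interpolation=2)]))
```

```text
[0.07846625 0.29564116 0.65695604]
shift [0.0014 0.0565 0.0033] turn -0.0017
```

View pics/a2.png

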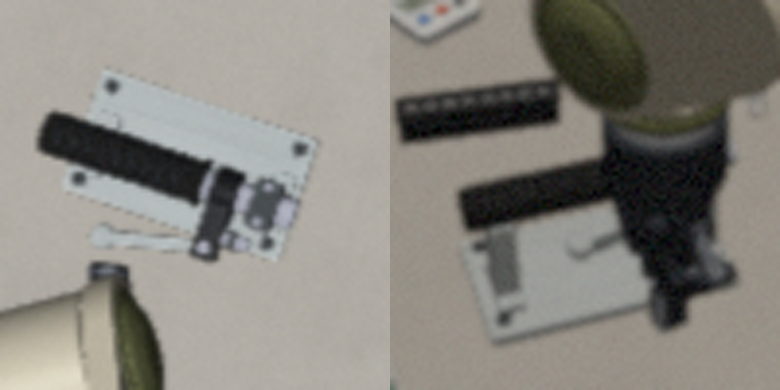

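Run:
```python
from h import *
s=status.observe();R=np.array(s['tool_rot']);p=np.array(s['position'])
for n in('scene','top'):
    d=snap(n);P=pts(d); T=(P.reshape(-1,3)-p)@R
    m=(abs(T[:,0])<.06)&(abs(T[:,1])<.06)&(T[:,2]<.004)&(T[:,2]>-.16)
    T=T[m]
    for z in np.arange(-.15,.005,.01):
        S=T[abs(T[:,2]-z)<.005]
        if len(S)>3: print(n,round(z,3),len(S),'y',np.percentile(S[:,1],[2,98]).round(3),'x',np.percentile(S[:,0],[2,98]).round(3))
```

```text
scene -0.15 106 y [-0.039  0.007] x [-0.024  0.038]
scene -0.14 106 y [-0.039  0.003] x [-0.024  0.038]
scene -0.13 71 y [-0.038  0.005] x [-0.019  0.038]
scene -0.12 35 y [-0.04  -0.025] x [-0.008  0.012]
scene -0.11 61 y [-0.042 -0.011] x [-0.009  0.019]
scene -0.1 80 y [-0.054  0.01 ] x [-0.004  0.021]
scene -0.09 91 y [-0.06   0.026] x [-0.011  0.018]
scene -0.08 59 y [-0.058  0.053] x [0.    0.018]
scene -0.07 54 y [-0.049  0.044] x [-0.005  0.018]
scene -0.06 47 y [-0.042  0.042] x [-0.008  0.014]
scene -0.05 57 y [-0.034  0.039] x [-0.007  0.014]
scene -0.04 13 y [-0.013  0.01 ] x [0.007 0.013]
scene -0.03 18 y [-0.015  0.005] x [-0.001  0.012]
scene -0.02 31 y [-0.015  0.007] x [-0.007  0.012]
scene -0.01 28 y [-0.013  0.006] x [-0.007  0.012]
scene 0.0 4 y [-0.007 -0.004] x [-0.006  0.01 ]
top -0.1 4 y [0.054 0.056] x [-0.006  0.002]
top -0.09 33 y [0.05 0.06] x [-0.013  0.013]
```

Emit:
play_rows(
  targets="0.001 0.01 0 0 1; 0.001 0.02 -0.001 0 1; 0.001 0.03 -0.001 0 1; 0.001 0.038 -0.001 0 1; 0.001 0.045 -0.001 0 1",
)

```text
time_s: 4.0
position: [0.4748, 0.22, 0.0782]
tool_rot: [[0.119, 0.993, -0.0], [0.993, -0.119, -0.0], [-0.0, -0.0, -1.0]]
ft_force: [-0.5, 0.4, -0.4]
grip_width: -0.0002
```

Emit:
play_rows(
  targets="0 0 0 0 1; 0 0 0 0 1; 0 0 0 0 1",
)

```text
time_s: 4.3
position: [0.4735, 0.2203, 0.0783]
tool_rot: [[0.119, 0.993, -0.0], [0.993, -0.119, -0.0], [-0.0, -0.0, -1.0]]
ft_force: [0.0, 0.1, -0.5]
grip_width: 0.0001
```

Run:
```python
from h import *
s=status.observe();print(s['ft_force'],s['position'])
for q in(0,.1,.2,.3):
  p,a=tgt('short',q,0); rel(p,.08,a)
d=snap('top');im=cv2.cvtColor(d['pixels'],cv2.COLOR_RGB2BGR)
e=snap('scene');ie=cv2.cvtColor(e['pixels'],cv2.COLOR_RGB2BGR)
cv2.imwrite('pics/a3.png',np.hstack([cv2.resize(im[180:280,220:320],(390,390),interpolation=2),cv2.resize(ie[190:290,230:330],(390,390),interpolation=2)]))
```

```text
[ 0.01558301  0.1330915  -0.45058027] [0.47353631 0.22025642 0.07827953]
shift [ 0.0003  0.013  -0.0017] turn -0.0008
shift [ 0.002   0.0186 -0.0017] turn 0.0992
shift [ 0.0031  0.0243 -0.0017] turn 0.1992
shift [ 0.0036  0.0301 -0.0017] turn 0.2992
```

View pics/a3.png

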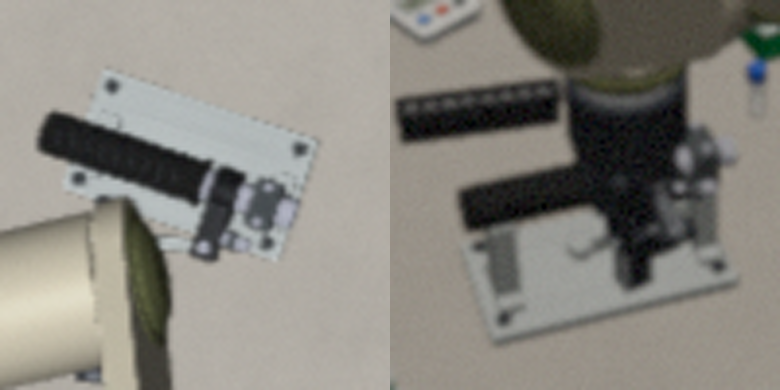

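Emit:
play_rows(
  targets="0 0.004 -0.001 0 1; 0 0.008 -0.002 0 1; 0 0.011 -0.002 0 1; 0.001 0.013 -0.002 0 1; 0.001 0.015 -0.002 0.04 1",
)

```text
time_s: 4.9
position: [0.4889, 0.2196, 0.0802]
tool_rot: [[0.159, 0.987, -0.001], [0.987, -0.159, 0.0], [0.0, -0.001, -1.0]]
ft_force: [-2.3, 2.5, 1.4]
grip_width: 0.0001
```

Run:
```python
from h import *
s=status.observe();print(s['ft_force'],s['position'],s['wrist_torque'])
for q in(0,.1,.2,.3):
  p,a=tgt('short',q,0); rel(p,.08,a)
```

```text
[-2.25373269  2.49879138  1.39736097] [0.48885355 0.21962289 0.08021116] [ 0.31856263  0.23558154 -0.01858216]
shift [-0.001  -0.0022  0.0002] turn -0.0416
shift [0.001  0.0033 0.0002] turn 0.0584
shift [0.0023 0.009  0.0002] turn 0.1584
shift [0.0031 0.0147 0.0002] turn 0.2584
```

Emit:
play_rows(
  targets="0.001 0.002 0 0.04 1; 0.001 0.004 0 0.07 1; 0.002 0.006 0 0.11 1; 0.002 0.008 0 0.14 1; 0.0025 0.010 0 0.18 1",
)

```text
time_s: 5.4
position: [0.4989, 0.2206, 0.0802]
tool_rot: [[0.334, 0.943, -0.001], [0.943, -0.334, 0.001], [0.0, -0.001, -1.0]]
ft_force: [-3.2, 2.9, 0.2]
grip_width: 0.0001
```

Run:
```python
from h import *
s=status.observe();print(s['ft_force'],s['position'],s['wrist_torque'])
for q in(.2,.3):
  p,a=tgt('short',q,0); rel(p,.08,a)
```

```text
[-3.16259968  2.86849286  0.15660411] [0.49890104 0.22056882 0.08018404] [ 0.31984318  0.53247468 -0.00705445]
shift [-0.0004 -0.0008  0.0002] turn -0.0226
shift [0.0014 0.0048 0.0002] turn 0.0774
```

Emit:
play_rows(
  targets="0 0.001 0 0.02 1; 0.0005 0.002 0 0.04 1; 0.0005 0.003 0 0.06 1; 0.001 0.004 0 0.07 1; 0.001 0.0045 0 0.077 1",
)

```text
time_s: 5.9
position: [0.5037, 0.2199, 0.0802]
tool_rot: [[0.405, 0.915, -0.0], [0.915, -0.405, 0.0], [-0.0, -0.0, -1.0]]
ft_force: [-3.1, 4.0, -0.6]
grip_width: -0.0001
```

Emit:
play_rows(
  targets="0 0.0005 0 0 1; 0 0.001 0 0 1",
)

```text
time_s: 6.1
position: [0.5045, 0.2196, 0.0802]
tool_rot: [[0.404, 0.915, -0.0], [0.915, -0.404, 0.0], [0.0, -0.001, -1.0]]
ft_force: [-2.9, 4.0, -0.8]
grip_width: -0.0
```

Emit:
play_rows(
  targets="0 0.0005 0 0 1; 0 0.001 0 0 1",
)

```text
time_s: 6.3
position: [0.505, 0.2193, 0.0802]
tool_rot: [[0.404, 0.915, -0.001], [0.915, -0.404, 0.001], [0.0, -0.002, -1.0]]
ft_force: [-4.9, 7.7, 1.2]
grip_width: 0.0001
```

Emit:
play_rows(
  targets="0 0.0005 0 0 1; 0 0.001 0 0 1",
)

```text
time_s: 6.5
position: [0.5052, 0.2193, 0.0802]
tool_rot: [[0.404, 0.915, -0.003], [0.915, -0.404, 0.001], [0.0, -0.003, -1.0]]
ft_force: [-9.3, 8.8, 2.1]
grip_width: -0.0002
```

Run:
```python
from h import *
s=status.observe();print(s['ft_force'],s['position'],s['wrist_torque'])
p,a=tgt('short',.3,0); rel(p,.08,a)
d=snap('top');im=cv2.cvtColor(d['pixels'],cv2.COLOR_RGB2BGR)
e=snap('scene');ie=cv2.cvtColor(e['pixels'],cv2.COLOR_RGB2BGR)
cv2.imwrite('pics/a4.png',np.hstack([cv2.resize(im[180:280,220:320],(390,390),interpolation=2),cv2.resize(ie[190:290,230:330],(390,390),interpolation=2)]))
```

```text
[-9.34380022  8.8021856   2.1278503 ] [0.50521544 0.21928703 0.08018337] [1.26496646 1.3966305  0.06584284]
shift [ 0.0004 -0.0016  0.0002] turn 0.002
```

View pics/a4.png

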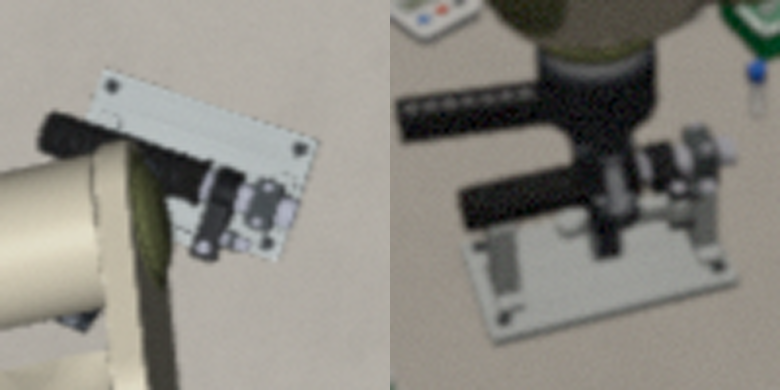

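Emit:
play_rows(
  targets="0 0.0005 0 0 1; 0 0.0005 0 0 1; 0 0.0005 0 0 1; 0 0.0005 0 0 1; 0 0.0005 0 0 1",
)

```text
time_s: 7.1
position: [0.5052, 0.2193, 0.0802]
tool_rot: [[0.404, 0.915, -0.004], [0.915, -0.404, 0.001], [-0.0, -0.004, -1.0]]
ft_force: [-9.5, 8.2, 2.8]
grip_width: -0.0001
```

Emit:
play_rows(
  targets="0 0 0 0 1; 0 0 0 0 1; 0 0 0 0 1; 0 0 0 0 1; 0 0 0 0 1",
)

```text
time_s: 7.6
position: [0.5052, 0.2193, 0.0802]
tool_rot: [[0.404, 0.915, -0.004], [0.915, -0.404, 0.001], [-0.0, -0.004, -1.0]]
ft_force: [-9.7, 7.8, 3.0]
grip_width: 0.0002
```

Emit:
play_rows(
  targets="0 0 0 0 1; 0 0 0 0 1; 0 0 0 0 1; 0 0 0 0 1; 0 0 0 0 1",
)

```text
time_s: 8.1
position: [0.5052, 0.2193, 0.0802]
tool_rot: [[0.404, 0.915, -0.004], [0.915, -0.404, 0.001], [-0.0, -0.004, -1.0]]
ft_force: [-9.5, 9.4, 3.1]
grip_width: -0.0003
```

Held at the stop for well over a second at about 12 N, with no movement. I'll back out along the arc and let it spring out.

Emit:
play_rows(
  targets="0 -0.004 0 -0.04 1; 0 -0.008 0 -0.1 1; 0 -0.013 0 -0.18 1; 0 -0.018 0 -0.25 1; 0 -0.024 0 -0.3 1",
)

```text
time_s: 8.6
position: [0.4855, 0.2273, 0.0804]
tool_rot: [[0.113, 0.994, 0.001], [0.994, -0.113, -0.001], [-0.001, 0.001, -1.0]]
ft_force: [0.5, -0.1, -0.1]
grip_width: -0.0002
```

Emit:
play_rows(
  targets="0 -0.01 0 0 1; 0 -0.02 0 0 1; 0 -0.035 0 0 1; 0 -0.05 0 0 1; 0 -0.06 0 0 1",
)

```text
time_s: 9.1
position: [0.4243, 0.235, 0.0805]
tool_rot: [[0.116, 0.993, 0.0], [0.993, -0.116, -0.0], [-0.0, 0.0, -1.0]]
ft_force: [0.2, 0.0, -0.6]
grip_width: -0.0003
```

Run:
```python
from h import *
s=status.observe();print(s['ft_force'],s['position'])
d=snap('top');im=cv2.cvtColor(d['pixels'],cv2.COLOR_RGB2BGR)
e=snap('scene');ie=cv2.cvtColor(e['pixels'],cv2.COLOR_RGB2BGR)
cv2.imwrite('pics/a5.png',np.hstack([cv2.resize(im[180:280,220:320],(390,390),interpolation=2),cv2.resize(ie[190:290,230:330],(390,390),interpolation=2)]))
p,a=tgt('long',0,.05); print(p,a); rel(p,.231,a)
```

```text
[ 0.21839247  0.01502907 -0.60071852] [0.42426857 0.23496001 0.08045732]
[ 0.44093525 -0.20691539] -0.555
shift [-0.4371  0.0676 -0.1504] turn 0.4391
```

View pics/a5.png

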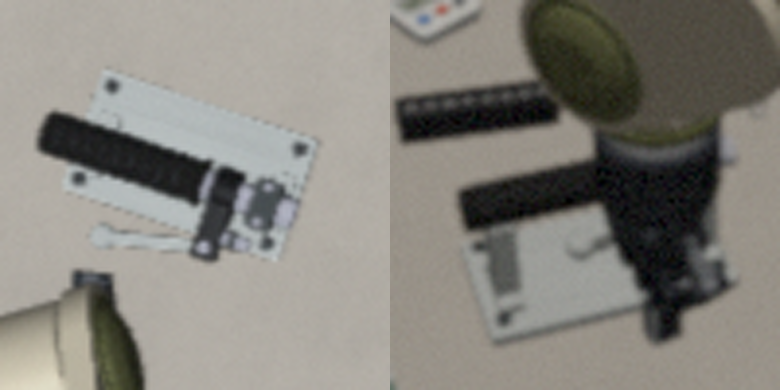

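The short lever is back at rest: its ball end is at (100,237), as before. Next I lift and cross over.

Emit:
play_rows(
  targets="0 0 -0.04 0 1; 0 0 -0.08 0 1; -0.03 0 -0.11 0.05 1; -0.07 0 -0.12 0.1 1; -0.12 0 -0.12 0.15 1",
)

```text
time_s: 9.7
position: [0.4126, 0.1149, 0.2022]
tool_rot: [[0.263, 0.965, 0.005], [0.965, -0.263, -0.0], [0.001, 0.005, -1.0]]
ft_force: [0.5, -0.5, -0.5]
grip_width: -0.0002
```

Run:
```python
from h import *
p,a=tgt('long',0,.06); rel(p,.2,a)
```

```text
shift [-0.3002  0.1024  0.0023] turn 0.2887
```

Emit:
play_rows(
  targets="-0.045 0.015 0 0.06 1; -0.09 0.03 0 0.12 1; -0.135 0.045 0 0.18 1; -0.18 0.06 0 0.24 1; -0.22 0.075 0 0.28 1",
)

```text
time_s: 10.2
position: [0.4262, -0.119, 0.2007]
tool_rot: [[0.522, 0.853, 0.001], [0.853, -0.522, -0.001], [-0.0, 0.001, -1.0]]
ft_force: [1.6, 0.3, 0.6]
grip_width: 0.0
```

Run:
```python
from h import *
p,a=tgt('long',0,.06); rel(p,.2,a)
```

```text
shift [-0.0672  0.0485  0.0007] turn 0.0052
```

Emit:
play_rows(
  targets="-0.04 0.02 0 0.005 1; -0.07 0.045 0 0.005 1; -0.075 0.05 0 0.005 1; -0.075 0.05 0 0.005 1; -0.075 0.05 0 0.005 1",
)

```text
time_s: 10.7
position: [0.4298, -0.2055, 0.2003]
tool_rot: [[0.523, 0.852, -0.0], [0.852, -0.523, 0.0], [0.0, -0.0, -1.0]]
ft_force: [0.6, -0.5, 0.4]
grip_width: 0.0003
```

Run:
```python
from h import *
p,a=tgt('long',0,.06); rel(p,.08,a)
```

```text
shift [0.0046 0.0003 0.1203] turn 0.0043
```

Emit:
play_rows(
  targets="0.005 0 0.04 0.004 1; 0.005 0 0.08 0.004 1; 0.005 0 0.11 0.004 1; 0.005 0 0.12 0.004 1; 0.005 0 0.12 0.004 1",
)

```text
time_s: 11.2
position: [0.4324, -0.201, 0.08]
tool_rot: [[0.526, 0.851, -0.001], [0.851, -0.526, 0.001], [0.0, -0.002, -1.0]]
ft_force: [0.3, -0.2, -0.1]
grip_width: 0.0003
```

Emit:
play_rows(
  targets="0 0.015 0 0 1; 0 0.03 0 0 1; 0 0.04 0 0 1; 0 0.046 0 0 1; 0 0.046 0 0 1",
)

```text
time_s: 11.7
position: [0.4721, -0.2265, 0.081]
tool_rot: [[0.527, 0.85, 0.001], [0.85, -0.527, -0.001], [-0.0, 0.001, -1.0]]
ft_force: [0.0, -0.9, -0.0]
grip_width: -0.0001
```

Run:
```python
from h import *
s=status.observe();print(s['ft_force'],s['position'])
for q in(0,.1,.2,.3):
  p,a=tgt('long',q,0); rel(p,.08,a)
d=snap('top');im=cv2.cvtColor(d['pixels'],cv2.COLOR_RGB2BGR)
e=snap('scene');ie=cv2.cvtColor(e['pixels'],cv2.COLOR_RGB2BGR)
cv2.imwrite('pics/b1.png',np.hstack([cv2.resize(im[180:280,365:465],(390,390),interpolation=2),cv2.resize(ie[140:240,340:440],(390,390),interpolation=2)]))
```

```text
[ 0.02002422 -0.93069972 -0.01796332] [ 0.47210128 -0.22645775  0.08095102]
shift [0.0002 0.0132 0.001 ] turn 0.0003
shift [-0.0013  0.0228  0.001 ] turn -0.0997
shift [-0.0018  0.0325  0.001 ] turn -0.1997
shift [-0.0013  0.0422  0.001 ] turn -0.2997
```

View pics/b1.png

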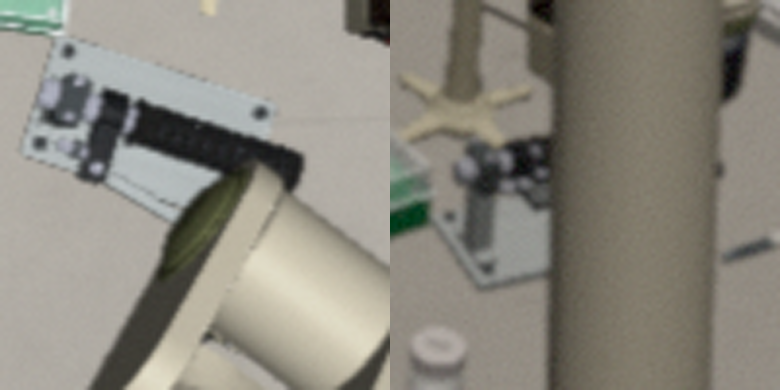

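Emit:
play_rows(
  targets="0 0.004 0 0 1; 0 0.008 0.001 0 1; 0 0.011 0.001 0 1; 0 0.013 0.001 0 1; 0 0.015 0.001 -0.02 1",
)

```text
time_s: 12.3
position: [0.4844, -0.2342, 0.0792]
tool_rot: [[0.509, 0.861, -0.0], [0.861, -0.509, 0.0], [0.0, -0.0, -1.0]]
ft_force: [-2.3, -0.2, -0.2]
grip_width: -0.0002
```

Emit:
play_rows(
  targets="0 0.002 0 -0.02 1; -0.001 0.004 0 -0.04 1; -0.001 0.006 0 -0.06 1; -0.001 0.008 0 -0.08 1; -0.001 0.01 0 -0.1 1",
)

```text
time_s: 12.8
position: [0.4923, -0.2403, 0.0792]
tool_rot: [[0.42, 0.908, -0.001], [0.908, -0.42, -0.0], [-0.0, -0.001, -1.0]]
ft_force: [-3.8, -1.7, -0.5]
grip_width: -0.0002
```

Run:
```python
from h import *
s=status.observe();print(s['ft_force'],s['position'],s['wrist_torque'])
for q in(.1,.2,.3):
  p,a=tgt('long',q,0); rel(p,.08,a)
```

```text
[-3.75219133 -1.66486369 -0.47664275] [ 0.49226285 -0.24030329  0.07923792] [-0.06434068  0.57379672 -0.07433756]
shift [ 0.0001 -0.0016 -0.0008] turn 0.0217
shift [-0.0016  0.0079 -0.0008] turn -0.0783
shift [-0.0023  0.0176 -0.0008] turn -0.1783
```

Emit:
play_rows(
  targets="0 0.002 -0.0005 -0.02 1; -0.001 0.004 -0.0005 -0.04 1; -0.001 0.006 -0.0005 -0.06 1; -0.0015 0.008 -0.0005 -0.08 1; -0.0015 0.010 -0.0005 -0.1 1",
)

```text
time_s: 13.3
position: [0.5008, -0.2455, 0.0797]
tool_rot: [[0.327, 0.945, -0.0], [0.945, -0.327, 0.0], [0.0, -0.001, -1.0]]
ft_force: [-4.1, 2.4, -1.6]
grip_width: -0.0002
```

Emit:
play_rows(
  targets="0 0.0015 0 -0.02 1; 0 0.003 0 -0.03 1; 0 0.0045 0 -0.05 1; -0.0005 0.0055 0 -0.06 1; -0.0005 0.0065 0 -0.078 1",
)

```text
time_s: 13.8
position: [0.5067, -0.2486, 0.0798]
tool_rot: [[0.253, 0.967, -0.0], [0.967, -0.253, -0.0], [-0.001, -0.0, -1.0]]
ft_force: [-5.1, -1.8, -1.7]
grip_width: -0.0002
```

Run:
```python
from h import *
s=status.observe();print(s['ft_force'],s['position'],s['wrist_torque'])
for q in(.3,):
  p,a=tgt('long',q,0); rel(p,.08,a)
```

```text
[-5.12582709 -1.75780573 -1.72912735] [ 0.50672021 -0.24863613  0.07980003] [-0.19179829  0.85162328 -0.01276207]
shift [-0.001   0.0008 -0.0002] turn -0.0011
```

Emit:
play_rows(
  targets="0 0.0005 0 0 1; 0 0.001 0 0 1; 0 0.001 0 0 1",
)

```text
time_s: 14.1
position: [0.5076, -0.2489, 0.0798]
tool_rot: [[0.254, 0.967, -0.0], [0.967, -0.254, -0.001], [-0.001, -0.0, -1.0]]
ft_force: [-5.2, -1.9, -2.0]
grip_width: 0.0002
```

Emit:
play_rows(
  targets="0 0.0005 0 0 1; 0 0.001 0 0 1; 0 0.001 0 0 1",
)

```text
time_s: 14.4
position: [0.5085, -0.2492, 0.0798]
tool_rot: [[0.254, 0.967, -0.001], [0.967, -0.254, -0.001], [-0.001, -0.0, -1.0]]
ft_force: [-6.3, -1.8, -2.0]
grip_width: -0.0001
```

Emit:
play_rows(
  targets="0 0.0005 0 0 1; 0 0.001 0 0 1; 0 0.001 0 0 1",
)

```text
time_s: 14.7
position: [0.5089, -0.2493, 0.0797]
tool_rot: [[0.254, 0.967, -0.002], [0.967, -0.254, -0.0], [-0.001, -0.002, -1.0]]
ft_force: [-9.5, -0.6, 0.4]
grip_width: -0.0002
```

Emit:
play_rows(
  targets="0 0.0005 0 0 1; 0 0.001 0 0 1; 0 0.001 0 0 1; 0 0.001 0 0 1; 0 0.001 0 0 1",
)

```text
time_s: 15.2
position: [0.509, -0.2494, 0.0797]
tool_rot: [[0.254, 0.967, -0.004], [0.967, -0.254, 0.001], [-0.001, -0.004, -1.0]]
ft_force: [-13.4, -0.8, 1.6]
grip_width: -0.0
```

Emit:
play_rows(
  targets="0 0 0 0 1; 0 0 0 0 1; 0 0 0 0 1; 0 0 0 0 1; 0 0 0 0 1",
)

```text
time_s: 15.7
position: [0.5091, -0.2494, 0.0797]
tool_rot: [[0.254, 0.967, -0.004], [0.967, -0.254, 0.0], [-0.001, -0.004, -1.0]]
ft_force: [-13.6, -0.4, 2.3]
grip_width: -0.0003
```

Run:
```python
from h import *
s=status.observe();print(s['ft_force'],s['position'],s['grip_width'])
for q in(.3,):
  p,a=tgt('long',q,0); rel(p,.08,a)
d=snap('top');np.savez('top9.npz',**d);save(d,'end_top.png');P=pts(d)
e=snap('scene');save(e,'end_scene.png')
im=cv2.cvtColor(d['pixels'],cv2.COLOR_RGB2BGR)
cv2.imwrite('pics/b2.png',np.hstack([cv2.resize(im[180:280,365:465],(390,390),interpolation=2),cv2.resize(im[180:280,220:320],(390,390),interpolation=2)]))
# lever slope of visible stub
o=np.array(HD['long']['o']);r=R2(-.335)
for D in (dict(np.load('top1.npz')),d):
    Q=pts(D)[185:256,366:440].reshape(-1,3);T=np.column_stack([(Q[:,:2]-o)@r,Q[:,2]])
    m=(T[:,2]>.088)&(T[:,2]<.106)&(T[:,0]<-.032)&(T[:,0]>-.09)
    for y in(.055,.062,.02,.01,0,-.01,-.02,-.03):
        S=T[m&(abs(T[:,1]-y)<.005)]; print(y,len(S),S[:,0].mean().round(4) if len(S) else '',end=' | ')
    print()
a=dict(np.load('top1.npz'))['pixels'].astype(int);b=d['pixels'].astype(int)
for n,(r0,r1,c0,c1) in dict(pen=(245,270,448,485),jar=(235,262,315,345),vial=(190,206,326,342),tip=(205,245,168,215),strip=(145,175,250,300),jar2=(138,162,335,357),short=(195,256,226,306)).items(): print(n,(abs(a-b)[r0:r1,c0:c1].max(-1)>40).sum())
```

```text
[-13.58620596  -0.36650313   2.31348717] [ 0.50906275 -0.2493697   0.07970615] -0.0003239336017883863
shift [-0.0009 -0.0017 -0.0003] turn -0.0015
0.055 17 -0.0426 | 0.062 12 -0.0427 | 0.02 14 -0.0566 | 0.01 15 -0.0588 | 0 15 -0.0609 | -0.01 14 -0.0634 | -0.02 13 -0.0658 | -0.03 15 -0.0679 | 
0.055 17 -0.0426 | 0.062 11 -0.0424 | 0.02 13 -0.0514 | 0.01 11 -0.0505 | 0 14 -0.0499 | -0.01 11 -0.0483 | -0.02 15 -0.0476 | -0.03 13 -0.0471 | 
pen 361
jar 0
vial 0
tip 0
strip 0
jar2 0
short 0
```

View pics/b2.png

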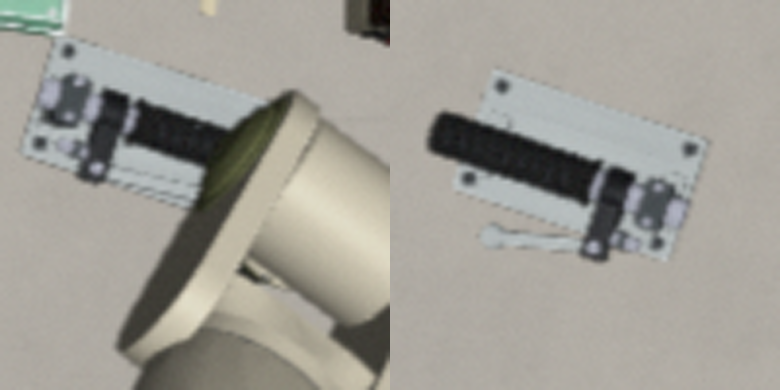

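View pics/end_scene.png

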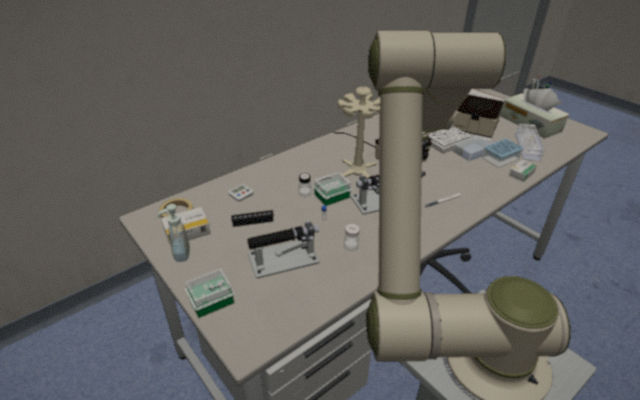

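```bash
python3 -c "
from h import *
print(env.close_job()); print(status.observe()['ft_force'])"
```

```text
the job is handed in; nothing more can be done
None
the job is handed in; nothing more can be done
```

Both levers were pressed in to their stops in the order you asked. The arm is still holding the long lever at its stop so you can measure the gap. I pressed with the back of the shut fingers, so neither lever was taken between them.

- **Short lever:** Pressed to its stop with about 12 N and held there for more than 1 s with no movement. After release, the top image of that handle showed no difference from the one taken before the press, so it sprang fully back.
- **Long lever:** The finger stopped moving while the force rose from about 5 N to a steady 13.5 N. The visible part of the blade in the depth image lies at about +0.08 rad to the bar, which is the stop angle.
- **Pushing force:** The readings never went above about 14 N, against the 40 N limit.
- **Other things on the table:** The jars, vial, strip and tip box showed no change in the top view. The pen was hidden from above by the arm at the end, so I could not compare it. The side view shows it lying in about the same place, and the fingers stayed well above it.
- **Rubber grips:** I had no direct check that they were not touched. By my measurements the gripper stayed clear of them by about 10 mm or more.

The robot's clock read about 16 s at hand-in, and I could not read its state afterwards.

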